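# Release cabinet feet from a hopper's slide gate

### The job

The square-mouthed hopper on the bench holds two black rubber cabinet feet. Pull the slide gate at its base out by its knob so that both feet drop into the tray below, then push the gate fully shut again and let go of it. Leave the gate of the round hopper shut.

Things in the scene. Friction and masses are not known exactly. Their poses are not given: they have to be found in the camera images.
- hopper: The square hopper, fixed to the bench: a bare-steel square throat (inside 52 x 52 mm) with a flared square mouth (about 100 mm over its edges, top 161 mm above the bench), on navy side plates, over its own open steel catch tray (210 x 140 mm, walls 35 mm high, 4 mm thick). Origin on the bench under the throat's axis, z up; its tray is centred there. Its gate is pulled out along the hopper's own -x axis, which points roughly towards the robot, and pushed shut along +x.
- gate (a joint): Travel of the square hopper's slide gate in m: 0 fully shut (against a stop), 0.075 fully open (against a stop). Level aluminium plate 66 mm wide, 4 mm thick, its top 84 mm above the bench, straight under the throat. It slides with about 2.5 N of friction, has no spring and stays where it is left. Starts shut to within 6 mm. The feet have fallen through by the time it is open 0.06.
- gate_knob (a point): Grip point of the square hopper's gate, moving with it: on the axis of an upright round black knob 24 mm in diameter that stands on the gate's outer end, from 84 to 139 mm above the bench; the point is 118 mm above the bench. With the gate shut it lies 130 mm out along -x from the hopper's axis, 80 mm beyond the edge of the hopper's mouth. It can be pinched from above in any direction.
- foot_1: Round black rubber cabinet foot, a slightly tapered disc 40 mm in diameter (36 mm at the top) and 18 mm high, about 35 g; origin at the centre of its wide underside. Starts in the square hopper, lying flat on the gate, under the other foot.
- foot_2: Round black rubber cabinet foot, a slightly tapered disc 40 mm in diameter (36 mm at the top) and 18 mm high, about 35 g; origin at the centre of its wide underside. Starts in the square hopper, lying flat on top of the first foot.
- round_gate (a joint): Travel in m (0 shut) of the slide gate of the other hopper, which is not to be opened: same stand, tray, gate and knob, but a round throat and a round flared mouth, holding steel bushes. It stands beside the square one, on its left or its right.

How it is judged:
By the outcome, as a careful person would: the job done as asked, in the order asked, and still so for the second after the job is handed in, with the robot touching nothing.
It also fails if it takes over 32 s, if anything falls off the work surface, if the arm or the gripper's body presses on something with over 40 N, if the wrist force passes 120 N, or if a joint passes its speed limit or range.

### The arm

A 6-joint arm with a two-finger parallel gripper is mounted at the origin on the work surface. World frame = base frame: x ahead of the robot, y to its left, z up, the work surface at z = 0. Lengths are in m, angles in rad, forces in N, time in s.
With the tool pointing down it reaches from about 0.3 to 0.775 m from the base axis. Payload 14.6 kg.
Tool frame: the origin (TCP) lies midway between the tips of the shut fingers; the grasp point (between the pads) lies robot.grip_point_offset behind it (robot.grip_point_offset is the distance from the TCP to the grasp point, in m); y points along the fingers, x is the direction in which the jaws open and shut, and the axes are right-handed (so a half turn about y gives the same grasp; the last joint's range is limited). The gripper opens to 85 mm and grips with 20 to 120 N. Pads are 22 mm wide; open, the fingers measure 114 mm over their backs; the gripper's body (76 mm by 85 mm) begins 54 mm behind the grasp point. The pads swing forward as they close: fully open they stand 13 mm farther back than shut.
Start: joints at [-0.067, 0.3, 1.521, -0, 1.321, -0.067], TCP at [0.55, -0, 0.202] pointing down, gripper open.
Joint ranges: [-3.03, 3.03], [-0.79, 2.21], [0.23, 2.52], [-1.04, 4.18], [0, 3.07], [-2.55, 2.55]. Speed limits (rad/s): [2.22, 2.22, 2.57, 3.14, 3.14, 3.14].

### API

Orientations are given as a unit quaternion [x, y, z, w].
In Python, from bench import monitor, viewer, job, robot gives the robot as it stands. The module is installed in compiled form; this text tells all that it offers.
- The arm moves only by the tool play_rows, never from a script. Its argument "deltas" is text: rows parted by semicolons, each of 7 numbers parted by spaces: the shift along the tool's x, y, z as a fraction of full scale, then the turn, a rotation vector about the tool's x, y, z as a fraction of full scale, then the opening, from -1 (shut) to 1 (fully open). In form: dx dy dz ax ay az grip; .... A call has 1 to 10 rows; each row shifts and turns the pose as measured when the row begins, along the tool's axes as they then stand; what a row does not reach is not made up. Full scale, the value 1, is 0.5 m for a shift and 180 degrees for a turn. A row lasts 1/10 s, in which the tool goes at most 50 mm and 8.59 degrees, less where a joint would pass 70% of its speed; a pose out of reach is approached as far as the arm can. A call with a number of a shift or a turn outside -1 to 1 is refused whole. A call with a gripper value outside its range is refused whole. The fingers move at their own pace and stop on an object; "newtons" is the grip in N (left out, the last holds). Time passes only in rows, so rows that do not move let the fingers close. It gives the time, the measured TCP pose, the force and the opening at its end, in the units of the state.
- monitor.get_state(): the state, without advancing time (a new reading comes with each control period).
- viewer.get_image(name): name is "scene" or "side" or "wrist"; returns a dict with "image" (400x640x3 uint8, red, green, blue), "depth" (400x640 float32, m along the optical axis (not along the pixel's ray), 0 where there is no reading), "camera_matrix" (3x3 intrinsics, pixels), "pose" (4x4, takes a point from camera to world coordinates); the wrist camera has in their place "mount" (4x4, takes a point from camera to tool coordinates, whose origin is the TCP and whose axes are the tool frame's). Camera axes: x right, y down, z forward; pixel columns grow to the right and rows downward; lengths in m; the calibration is good to about 2 mm. The wrist camera is an equidistant fisheye: a pixel r from the principal point sees the ray r / f radians off the axis. A picture is of the moment at which its call begins: read the wrist's pose just before it.
- job.close_job(): hands the job in, once; it reports no verdict.
The state is a dict: "t": time; "qpos": joint angles; "qvel": joint speeds; "effort": joint torques, N m; "tcp_pos": TCP position; "tool_rot": TCP orientation; "ft_force": force on the tool from outside, world axes, zero at the start; "torque": the same for the moment, N m; "opening": finger opening in m.
Only numpy, scipy, OpenCV 4.12 (cv2) and the standard library are available. Lean on these libraries where they do the work, as an engineer would, in place of code of your own. Each camera call takes 0.05 s, during which the arm holds its last target. There are 200 camera calls.

## Working session

There is one attempt and no reset: what is moved stays moved. The work goes in short steps, Python scripts to look and compute and a tool call to move; the robot and the scene stay as the last step left them, time stands still between calls to the robot, and variables do not carry over. Pictures are saved under pics/ and viewed, on a budget of 10 in all, crops included, one or two more only if the job needs it, and the job is handed in when it is done.

Besides the shell and the picture viewer there is one more tool, called after "Call:" as name(argument=value, ...) on one line, values as JSON. play_rows: Moves the arm, as the interface text tells. Shift numbers are shares of 0.5 m and turn numbers shares of 180 degrees, none past 1 either way. Its arguments: {"type":"object","properties":{"deltas":{"type":"string"},"newtons":{"type":"number"}},"required":["deltas"]}

```bash
mkdir -p pics
python3 - <<'E'
from bench import monitor, viewer, job, robot
import cv2, numpy as np
print(robot.grip_point_offset); s=monitor.get_state(); print({k:np.round(s[k],3) for k in s})
for n in ("scene","side"):
    d=viewer.get_image(n); cv2.imwrite(f"pics/{n}1.png",d["image"][:,:,::-1]); np.savez(f"{n}1.npz",**d)
    print(n,d["pose"].round(3).tolist(),d["camera_matrix"].round(1).tolist())
E
```

```text
0.0187
{'t': np.float64(0.0), 'qpos': array([-0.067,  0.301,  1.522,  0.   ,  1.321, -0.067]), 'qvel': array([ 0.001, -0.001,  0.   , -0.   , -0.   ,  0.   ]), 'effort': array([ 2.0000e-03, -5.4349e+01, -3.6178e+01,  0.0000e+00,  4.0000e-03,
       -0.0000e+00]), 'tcp_pos': array([0.55 , 0.   , 0.202]), 'tool_rot': array([-0.707,  0.   ,  0.   ,  0.707]), 'ft_force': array([-0.505,  0.408,  0.249]), 'torque': array([-0.007, -0.006, -0.024]), 'opening': np.float64(0.085)}
scene [[0.689, 0.61, -0.391, 1.019], [0.725, -0.579, 0.373, -0.38], [0.001, -0.54, -0.841, 0.886], [0.0, 0.0, 0.0, 1.0]] [[430.3, 0.0, 320.4], [0.0, 430.3, 201.2], [0.0, 0.0, 1.0]]
side [[-0.997, -0.06, 0.056, 0.578], [-0.079, 0.502, -0.861, 0.727], [0.024, -0.862, -0.506, 0.53], [0.0, 0.0, 0.0, 1.0]] [[483.6, 0.0, 323.9], [0.0, 483.6, 202.0], [0.0, 0.0, 1.0]]
```

View pics/scene1.png

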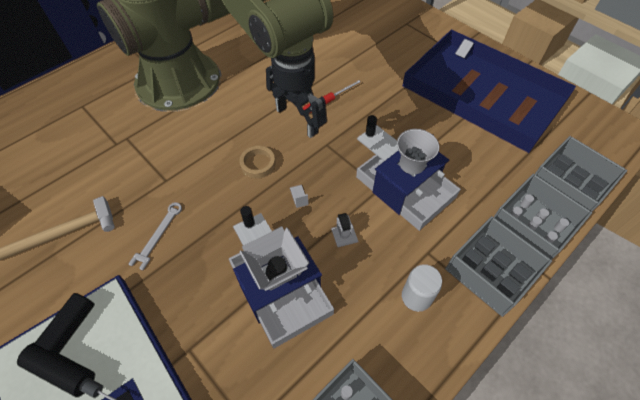

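View pics/side1.png

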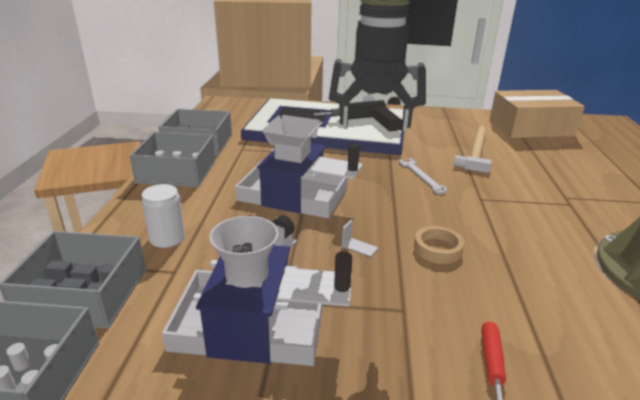

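The scene view shows the square hopper (mouth near (275,257), black knob at (247,215)) and the round one (mouth near (418,148), knob (371,126)). In the side view, the square hopper's knob is at (353,157). Next I locate the knob and the mouth rim.

```bash
cat > h.py <<'E'
import numpy as np
def world(d):
    K=d["camera_matrix"];z=d["depth"];v,u=np.mgrid[:400,:640]
    p=np.stack([(u-K[0,2])/K[0,0]*z,(v-K[1,2])/K[1,1]*z,z,np.ones_like(z)],-1)
    return (p@d["pose"].T)[...,:3]
E
python3 - <<'E'
import numpy as np,cv2
from h import world
from scipy.optimize import least_squares
for n,(u0,u1,v0,v1),(a0,a1,b0,b1) in (("scene",(232,265,198,232),(225,320,215,300)),("side",(342,366,140,178),(255,330,105,165))):
    d=np.load(n+"1.npz");P=world(d);I=d["image"].max(-1)
    k=P[v0:v1,u0:u1][(I[v0:v1,u0:u1]<60)&(d["depth"][v0:v1,u0:u1]>0)]
    k=k[(k[:,2]>.095)&(k[:,2]<.15)]
    s=k[k[:,2]<.132]
    f=least_squares(lambda c:np.hypot(*(s[:,:2]-c).T)-.012,s[:,:2].mean(0)+(s[:,:2].mean(0)-d["pose"][:2,3])*.01,loss="soft_l1",f_scale=.002)
    t=k[k[:,2]>.136]
    print(n,len(k),k[:,2].max().round(4),"cyl",f.x.round(4),"rms",np.sqrt(np.mean(f.fun**2)).round(4),"top",t[:,:2].mean(0).round(4),len(t))
    m=P[b0:b1,a0:a1].reshape(-1,3);m=m[(m[:,2]>.153)&(m[:,2]<.168)]
    r=cv2.minAreaRect((m[:,:2]*1000).astype(np.float32)); print(" mouth",len(m),m[:,2].max(),r)
E
```

```text
scene 195 0.1418 cyl [ 0.5822 -0.1742] rms 0.0007 top [ 0.5836 -0.1749] 89
 mouth 836 0.16576457078424178 ((711.140869140625, -205.02120971679688), (101.86410522460938, 102.770751953125), 76.85121154785156)
side 171 0.138 cyl [ 0.5816 -0.1748] rms 0.0014 top [ 0.5825 -0.1634] 10
 mouth 514 0.16367994787654216 ((710.3260498046875, -204.01425170898438), (104.9066162109375, 101.88985443115234), 76.32498168945312)
```

Call:
play_rows(deltas="0 0 -0.06 0 0.0367 0 1;0 0 -0.06 0 0.0367 0 1;0 0 -0.06 0 0 0 1;0 0 -0.06 0 0 0 1;0 0 -0.06 0 0 0 1;0 0 0 0 0 0 1;0 0 0 0 0 0 1")

```text
t: 0.8
tcp_pos: [0.5231, -0.1517, 0.1995]
tool_rot: [-0.702, 0.086, -0.082, 0.702]
ft_force: [-0.0, 0.9, -0.1]
opening: 0.0855
```

```bash
cat > rel.py <<'E'
import sys,numpy as np
from bench import monitor
from scipy.spatial.transform import Rotation as R
s=monitor.get_state();Q=R.from_quat(s["tool_rot"])
g=np.array([float(a) for a in sys.argv[1:4]])
y=np.radians(-13.2);Qg=R.from_euler("z",y)*R.from_quat([-.70711,0,0,.70711])
print("t",round(float(s["t"]),2),s["tcp_pos"].round(4),"F",s["ft_force"].round(2),"open",s["opening"])
print("shift frac",(Q.inv().apply(g-s["tcp_pos"])/.5).round(4),"turn frac",((Q.inv()*Qg).as_rotvec()/np.pi).round(4))
E
python3 rel.py .582 -.1746 .18
```

```text
t 0.8 [ 0.5231 -0.1517  0.1995] F [-0.04  0.9  -0.12] open 0.0855098358245383
shift frac [ 0.1255  0.0382 -0.0167] turn frac [-0.     -0.0027 -0.0018]
```

Call:
play_rows(deltas="0.06 0.02 -0.008 0 -0.0027 -0.0018 1;0.06 0.018 -0.008 0 0 0 1;0 0 0 0 0 0 1;0 0 0 0 0 0 1")

```text
t: 1.2
tcp_pos: [0.5819, -0.1708, 0.1792]
tool_rot: [-0.702, 0.08, -0.08, 0.703]
ft_force: [-0.2, 0.4, 0.3]
opening: 0.0854
```

```bash
python3 rel.py .582 -.1746 .097
```

```text
t 1.2 [ 0.5819 -0.1708  0.1792] F [-0.17  0.41  0.33] open 0.08540647313069827
shift frac [ 0.0021  0.1645 -0.0075] turn frac [-0.0002  0.001  -0.0002]
```

Call:
play_rows(deltas="0.002 0.05 -0.0075 0 0.001 0 1;0 0.05 0 0 0 0 1;0 0.05 0 0 0 0 1;0 0.015 0 0 0 0 1;0 0 0 0 0 0 1;0 0 0 0 0 0 1")

```text
t: 1.8
tcp_pos: [0.5816, -0.1707, 0.0985]
tool_rot: [0.703, -0.079, 0.081, -0.703]
ft_force: [0.2, -0.4, 0.6]
opening: 0.0851
```

```bash
python3 rel.py .582 -.1746 .097
python3 - <<'E'
from bench import viewer
import cv2
cv2.imwrite("pics/side2.png",cv2.resize(viewer.get_image("side")["image"][60:260,200:520,::-1],None,fx=2.4,fy=2.4))
E
```

```text
t 1.8 [ 0.5816 -0.1707  0.0985] F [ 0.19 -0.4   0.56] open 0.08511167313916095
shift frac [ 0.0024  0.003  -0.0074] turn frac [-0.0001  0.0012  0.0011]
```

View pics/side2.png

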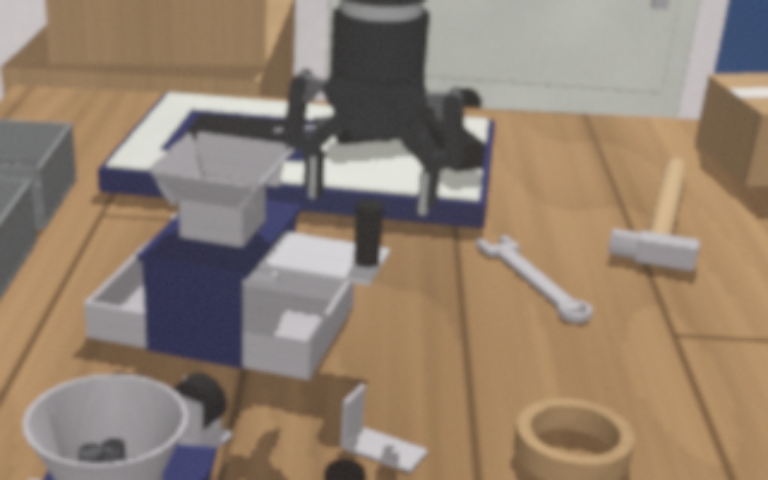

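The side view shows the knob at crop (368,230) with the finger tips at about (315,195) and (425,210). They look farther back or higher than expected, so I'll check by projection and with the scene camera.

Run:
```python
from bench import viewer
import cv2,numpy as np
from h import world
for n in("side","scene"):
    d=viewer.get_image(n); T=np.linalg.inv(d["pose"]); np.savez(n+"3.npz",**d)
    for p in ([.582,-.1746,.139],[.582,-.1746,.084],[.5816,-.1707,.0985],[.5816,-.1707,.111],[.628,-.184,.111],[.535,-.162,.111]):
        q=d["camera_matrix"]@(T@np.r_[p,1])[:3]; q=q[:2]/q[2]; print(n,p,q.round(0), ((q-[200,60])*2.4).round(0) if n=="side" else "")
    if n=="side":
        P=world(d)
        for u,v in ((315,190),(425,205),(368,215),(368,250)): print((u,v),P[60+int(v/2.4),200+int(u/2.4)].round(3))
    else: cv2.imwrite("pics/scene2.png",cv2.resize(d["image"][120:320,140:340,::-1],None,fx=3,fy=3))
```

```text
side [0.582, -0.1746, 0.139] [353. 144.] [367. 202.]
side [0.582, -0.1746, 0.084] [351. 169.] [363. 261.]
side [0.5816, -0.1707, 0.0985] [352. 163.] [365. 247.]
side [0.5816, -0.1707, 0.111] [352. 158.] [365. 234.]
side [0.628, -0.184, 0.111] [330. 154.] [312. 225.]
side [0.535, -0.162, 0.111] [375. 161.] [421. 242.]
(315, 190) [ 0.626 -0.171  0.149]
(425, 205) [ 0.535 -0.151  0.15 ]
(368, 215) [ 0.581 -0.164  0.133]
(368, 250) [ 0.579 -0.163  0.1  ]
scene [0.582, -0.1746, 0.139] [245. 210.] 
scene [0.582, -0.1746, 0.084] [249. 224.] 
scene [0.5816, -0.1707, 0.0985] [249. 219.] 
scene [0.5816, -0.1707, 0.111] [248. 216.] 
scene [0.628, -0.184, 0.111] [258. 234.] 
scene [0.535, -0.162, 0.111] [238. 200.]
```

View pics/scene2.png

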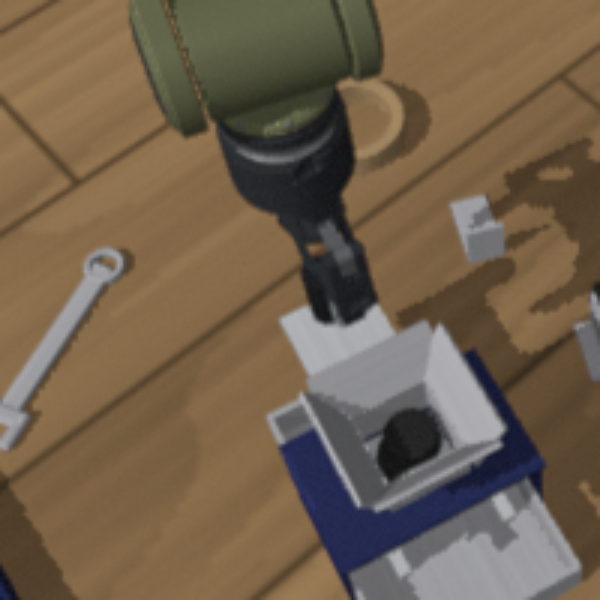

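The scene crop shows the finger directly over the gate, just short of the mouth. The depth puts the tips near z≈0.14 rather than 0.111, so I'll measure them properly.

Run:
```python
import numpy as np
from h import world
from bench import monitor
s=monitor.get_state();print(s["tcp_pos"],s["qpos"].round(3),s["opening"])
def tips(f,x0,x1,y0,y1,zmin):
    d=np.load(f);P=world(d);m=(P[...,0]>x0)&(P[...,0]<x1)&(P[...,1]>y0)&(P[...,1]<y1)&(P[...,2]>zmin)&(P[...,2]<.3)&(d["depth"]>0)
    q=P[m];z=np.sort(q[:,2]);print(f,(x0,x1),len(q),"lowest z",z[:8].round(4),q[q[:,2]<z[0]+.01].mean(0).round(4))
tips("side1.npz",.575,.62,-.03,.04,.06); tips("side1.npz",.48,.53,-.03,.04,.06)
tips("side3.npz",.61,.65,-.2,-.14,.095); tips("side3.npz",.51,.55,-.19,-.13,.095)
```

```text
[ 0.58191923 -0.17100393  0.09865819] [-3.470e-01  5.200e-01  1.464e+00  1.000e-03  1.153e+00 -1.200e-01] 0.0853712250580455
side1.npz (0.575, 0.62) 390 lowest z [0.2444 0.2446 0.2451 0.2457 0.2469 0.2476 0.2478 0.2479] [0.5973 0.0081 0.2503]
side1.npz (0.48, 0.53) 425 lowest z [0.2449 0.245  0.2451 0.2454 0.2457 0.2466 0.2468 0.2475] [0.5031 0.0076 0.2506]
side3.npz (0.61, 0.65) 769 lowest z [0.1418 0.1418 0.1426 0.1438 0.144  0.1445 0.1446 0.1449] [ 0.6271 -0.1767  0.1476]
side3.npz (0.51, 0.55) 789 lowest z [0.1414 0.1417 0.1428 0.1437 0.1441 0.1441 0.1454 0.1458] [ 0.5372 -0.152   0.1468]
```

Both views put the open tips 43 mm above the reported TCP instead of 13 mm. I'll rise, close to about knob width and measure the true tip height before gripping.

Call:
play_rows(deltas="0 -0.08 0 0 0 0 1;0 -0.02 0 0 0 0 -0.43;0 0 0 0 0 0 -0.43;0 0 0 0 0 0 -0.43;0 0 0 0 0 0 -0.43;0 0 0 0 0 0 -0.43;0 0 0 0 0 0 -0.43;0 0 0 0 0 0 -0.43", newtons=30)

```text
t: 2.75
tcp_pos: [0.5813, -0.171, 0.1499]
tool_rot: [0.703, -0.079, 0.082, -0.702]
ft_force: [0.2, -0.7, 0.1]
opening: 0.0242
```

```bash
python3 rel.py .582 -.1746 .097
python3 - <<'E'
import numpy as np
from h import world
from bench import viewer,monitor
for n in ("side","scene"):
    d=viewer.get_image(n);P=world(d)
    m=(np.hypot(P[...,0]-.582,P[...,1]+.172)<.04)&(P[...,2]>.143)&(P[...,2]<.3)
    z=np.sort(P[m][:,2]);q=P[m];q=q[q[:,2]<z[0]+.012];print(n,z[:8].round(4),q.mean(0).round(4),q.min(0).round(4),q.max(0).round(4))
E
```

```text
t 2.75 [ 0.5813 -0.171   0.1499] F [ 0.17 -0.65  0.08] open 0.024236995072729223
shift frac [ 0.0025  0.1057 -0.0068] turn frac [-0.0001  0.001   0.0013]
side [0.1799 0.18   0.1802 0.1802 0.1804 0.1807 0.181  0.1811] [ 0.5832 -0.1643  0.1864] [ 0.5551 -0.1801  0.1799] [ 0.6078 -0.1541  0.1918]
scene [0.1787 0.1809 0.1816 0.1841 0.1845 0.1846 0.1846 0.1849] [ 0.5924 -0.1768  0.1868] [ 0.5661 -0.1856  0.1787] [ 0.6078 -0.1625  0.19  ]
```

Two cameras agree that the closed tips sit about 30 mm above the reported TCP (180 vs 150), so I'll use TCP z≈0.069 for the grip. Opening and descending now.

Call:
play_rows(deltas="0 0 0 0 0 0 1;0 0 0 0 0 0 1;0 0 0 0 0 0 1;0 0 0 0 0 0 1;0 0 0 0 0 0 1;0 0 0 0 0 0 1;0 0 0 0 0 0 1")

```text
t: 3.55
tcp_pos: [0.5814, -0.171, 0.1499]
tool_rot: [0.703, -0.079, 0.082, -0.702]
ft_force: [0.5, 0.1, -0.9]
opening: 0.0851
```

Call:
play_rows(deltas="0 0.06 -0.002 0 0 0 1;0 0.05 -0.002 0 0 0 1;0 0.03 0 0 0 0 1;0 0.02 0 0 0 0 1;0 0 0 0 0 0 1;0 0 0 0 0 0 1")

```text
t: 4.15
tcp_pos: [0.5823, -0.1733, 0.0688]
tool_rot: [0.703, -0.078, 0.083, -0.702]
ft_force: [-1.4, 0.0, -0.6]
opening: 0.0856
```

```bash
python3 rel.py .582 -.1746 .069
python3 - <<'E'
from bench import viewer
import cv2,numpy as np
from h import world
d=viewer.get_image("side");P=world(d);m=(abs(np.hypot(P[...,0]-.582,P[...,1]+.172)-.045)<.015)&(P[...,2]>.088)&(P[...,2]<.3)&(P[...,0]<.57)
print(np.sort(P[m][:,2])[:8].round(4))
cv2.imwrite("pics/side4.png",cv2.resize(d["image"][80:220,240:440,::-1],None,fx=3,fy=3))
E
```

```text
t 4.15 [ 0.5823 -0.1733  0.0688] F [-1.36  0.02 -0.55] open 0.08563532859714268
shift frac [ 0.0001 -0.0004 -0.0026] turn frac [0.     0.001  0.0023]
[0.1115 0.1116 0.1135 0.1135 0.1139 0.1142 0.1161 0.1163]
```

View pics/side4.png

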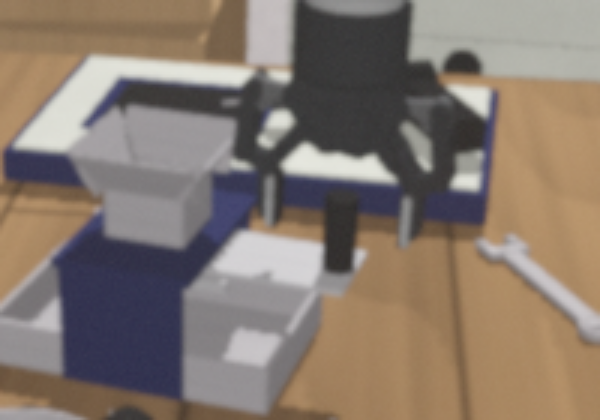

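The picture shows the tips at about (270,220) and (405,245), straddling the knob (340,195–270) at mid height. I'm closing on it.

Call:
play_rows(deltas="0 0 0 0 0 0 -1;0 0 0 0 0 0 -1;0 0 0 0 0 0 -1;0 0 0 0 0 0 -1;0 0 0 0 0 0 -1;0 0 0 0 0 0 -1;0 0 0 0 0 0 -1;0 0 0 0 0 0 -1", newtons=40)

```text
t: 5.0
tcp_pos: [0.5832, -0.1737, 0.0716]
tool_rot: [0.703, -0.076, 0.084, -0.702]
ft_force: [0.7, 0.2, 1.2]
opening: 0.0229
```

Call:
play_rows(deltas="-0.03 0 0 0 0 0 -1;-0.03 0 0 0 0 0 -1;-0.03 0 0 0 0 0 -1;-0.03 0 0 0 0 0 -1;0 0 0 0 0 0 -1")

```text
t: 5.5
tcp_pos: [0.5243, -0.1594, 0.0716]
tool_rot: [0.703, -0.075, 0.085, -0.702]
ft_force: [-3.0, -0.8, -2.7]
opening: 0.023
```

```bash
python3 rel.py .5116 -.1586 .069
```

```text
t 5.5 [ 0.5243 -0.1594  0.0716] F [-2.95 -0.81 -2.74] open 0.0229816725198187
shift frac [-0.0252  0.0048 -0.0042] turn frac [-0.      0.0012  0.0045]
```

Call:
play_rows(deltas="-0.014 0.002 0 0 0.001 0.002 -1;-0.007 0 0 0 0 0.002 -1;0 0 0 0 0 0 -1;0 0 0 0 0 0 -1;0 0 0 0 0 0 -1;0 0 0 0 0 0 -1")

```text
t: 6.1
tcp_pos: [0.5159, -0.1574, 0.0715]
tool_rot: [0.703, -0.08, 0.082, -0.702]
ft_force: [-1.6, 1.6, 3.3]
opening: 0.0229
```

```bash
python3 rel.py .5832 -.1737 .071
python3 - <<'E'
from bench import viewer
import cv2,numpy as np
a=viewer.get_image("scene");np.savez("sc5.npz",**a);b=viewer.get_image("side")
cv2.imwrite("pics/open5.png",np.hstack([cv2.resize(x[:,:,::-1],(400,400),interpolation=cv2.INTER_CUBIC) for x in (a["image"][190:350,190:350],b["image"][90:230,220:360])]))
E
```

```text
t 6.1 [ 0.5159 -0.1574  0.0715] F [-1.62  1.58  3.3 ] open 0.022861855995398476
shift frac [ 0.1386  0.0016 -0.0011] turn frac [0.     0.0002 0.0012]
```

View pics/open5.png

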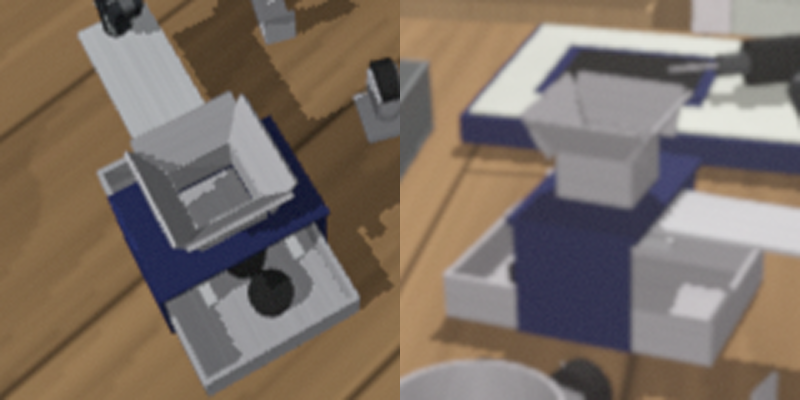

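Open: the throat is empty and both feet lie in the tray (left panel, (270,290) and (245,262)). Pushing shut now, the last part gently against the stop.

Call:
play_rows(deltas="0.03 0 0 0 0 0 -1;0.03 0 0 0 0 0 -1;0.03 0 0 0 0 0 -1;0.03 0 0 0 0 0 -1;0.012 0 0 0 0 0 -1;0 0 0 0 0 0 -1")

```text
t: 6.8
tcp_pos: [0.582, -0.1734, 0.0716]
tool_rot: [0.703, -0.08, 0.082, -0.702]
ft_force: [0.8, 0.5, 1.9]
opening: 0.0232
```

Call:
play_rows(deltas="0.008 0 0 0 0 0 -1;0.006 0 0 0 0 0 -1;0.006 0 0 0 0 0 -1")

```text
t: 7.1
tcp_pos: [0.5828, -0.1736, 0.0713]
tool_rot: [-0.702, 0.088, -0.074, 0.703]
ft_force: [-33.1, 7.6, 17.6]
opening: 0.023
```

```bash
python3 rel.py .5861 -.1744 .071
```

```text
t 7.1 [ 0.5828 -0.1736  0.0713] F [-33.08   7.64  17.63] open 0.0230014310395359
shift frac [ 0.0067  0.0005 -0.0001] turn frac [-0.      0.0001 -0.0061]
```

Stop contact (33 N along −x) at the start position. I'll relax, release and lift straight up.

Call:
play_rows(deltas="0 0 0 0 0 0 -1;0 0 0 0 0 0 0;0 0 0 0 0 0 0.5;0 0 0 0 0 0 0.7;0 0 0 0 0 0 0.7;0 0 0 0 0 0 0.7;0 0 0 0 0 0 0.7")

```text
t: 7.8
tcp_pos: [0.5815, -0.1733, 0.0707]
tool_rot: [-0.701, 0.089, -0.074, 0.703]
ft_force: [-0.0, 1.1, 1.0]
opening: 0.0725
```

Call:
play_rows(deltas="0 -0.04 0 0 0 0 0.7;0 -0.06 0 0 0 0 0.7;0 -0.08 0 0 0 0 0.7;-0.06 -0.08 0 0 0 0 0.7;-0.08 -0.04 0 0 0 0 0.7;-0.08 0 0 0 0 0 0.7;0 0 0 0 0 0 0.7;0 0 0 0 0 0 0.7")

```text
t: 8.6
tcp_pos: [0.4735, -0.1479, 0.228]
tool_rot: [-0.701, 0.089, -0.074, 0.703]
ft_force: [0.2, -0.6, 0.7]
opening: 0.0725
```

```bash
cat > chk.py <<'E'
import numpy as np,cv2
from h import world
from bench import viewer
from scipy.optimize import least_squares
a=viewer.get_image("scene");b=viewer.get_image("side")
cv2.imwrite("pics/end.png",np.hstack([cv2.resize(x[:,:,::-1],(400,400),interpolation=cv2.INTER_CUBIC) for x in (a["image"][110:350,200:440],b["image"][90:370,150:430])]))
h=np.array([.711,-.2045])
for d in (a,b):
    P=world(d);m=(abs(P[...,0]-.582)<.03)&(abs(P[...,1]+.1746)<.03)&(P[...,2]>.095)&(P[...,2]<.132)&(d["image"].max(-1)<60)
    s=P[m][:,:2];f=least_squares(lambda c:np.hypot(*(s-c).T)-.012,[.582,-.1746],loss="soft_l1",f_scale=.002)
    print(len(s),f.x.round(4),"dist to axis",np.hypot(*(f.x-h)).round(4))
E
python3 rel.py .5 -.15 .2; python3 chk.py
```

```text
t 8.6 [ 0.4735 -0.1479  0.228 ] F [ 0.21 -0.63  0.75] open 0.07254231482339235
shift frac [0.0538 0.0548 0.0079] turn frac [-0.0001 -0.0001 -0.007 ]
96 [ 0.5841 -0.1744] dist to axis 0.1304
148 [ 0.583  -0.1755] dist to axis 0.1312
```

View pics/end.png

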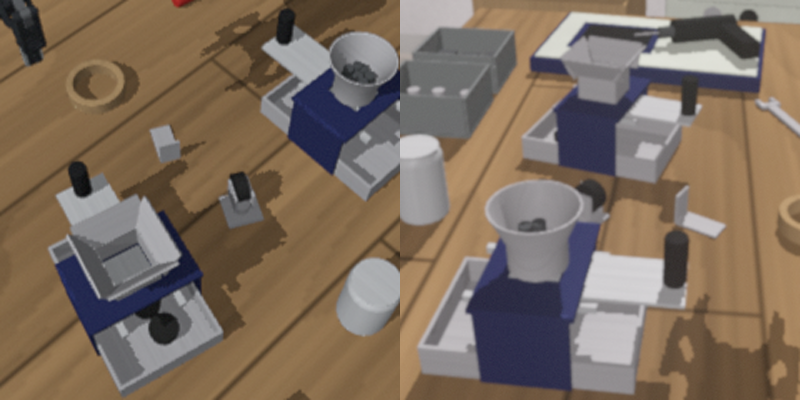

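The gate is within about 1 mm of shut, and the feet are in the tray. The tool sprung back 1.3 mm while still gripping, so I'll nudge the knob with shut fingers from outside to be sure it's on the stop.

```bash
python3 rel.py .535 -.1638 .085
```

```text
t 8.7 [ 0.4739 -0.1479  0.2273] F [-0.03  0.22  0.62] open 0.07267683009827076
shift frac [ 0.1328  0.2815 -0.0031] turn frac [-0.0001 -0.     -0.0075]
```

Call:
play_rows(deltas="0 0 0 0 0 -0.007 -1;0 0 0 0 0 0 -1;0 0 0 0 0 0 -1;0 0 0 0 0 0 -1;0 0 0 0 0 0 -1;0 0 0 0 0 0 -1;0 0 0 0 0 0 -1;0 0 0 0 0 0 -1;0 0 0 0 0 0 -1")

```text
t: 9.6
tcp_pos: [0.4755, -0.1483, 0.2252]
tool_rot: [-0.702, 0.082, -0.08, 0.703]
ft_force: [0.1, 0.2, -0.6]
opening: 0.0
```

```bash
python3 rel.py .535 -.1638 .085
```

```text
t 9.6 [ 0.4755 -0.1483  0.2252] F [ 0.1   0.21 -0.6 ] open 2.122863204190138e-05
shift frac [ 0.1238  0.28   -0.0033] turn frac [-0.0003  0.0001 -0.001 ]
```

Call:
play_rows(deltas="0 0.09 0 0 0 0 -1;0 0.09 0 0 0 0 -1;0 0.08 -0.003 0 0 0 -1;0 0.02 0 0 0 0 -1;0.06 0 0 0 0 0 -1;0.05 0 0 0 0 0 -1;0.01 0 0 0 0 0 -1;0 0 0 0 0 0 -1")

```text
t: 10.4
tcp_pos: [0.5371, -0.1644, 0.0861]
tool_rot: [0.703, -0.08, 0.083, -0.702]
ft_force: [0.6, -0.3, -0.2]
opening: -0.0
```

```bash
python3 rel.py .5572 -.1689 .085
```

```text
t 10.4 [ 0.5371 -0.1644  0.0861] F [ 0.56 -0.32 -0.15] open -4.0913649999440834e-05
shift frac [0.0413 0.0024 0.0004] turn frac [-0.      0.      0.0011]
```

Call:
play_rows(deltas="0.016 0 0 0 0 0 -1;0.012 0 0 0 0 0 -1;0.006 0 0 0 0 0 -1;0.004 0 0 0 0 0 -1")

```text
t: 10.8
tcp_pos: [0.5562, -0.1689, 0.0885]
tool_rot: [0.703, -0.079, 0.083, -0.702]
ft_force: [0.5, -0.3, -0.2]
opening: 0.0001
```

Call:
play_rows(deltas="0.004 0 0 0 0 0 -1;0.004 0 0 0 0 0 -1")

```text
t: 11.0
tcp_pos: [0.5589, -0.1695, 0.0883]
tool_rot: [0.703, -0.081, 0.082, -0.702]
ft_force: [-20.3, 5.1, 10.6]
opening: 0.0002
```

20 N against the stop, so the gate is shut. I'll back away and run the final check.

Call:
play_rows(deltas="-0.04 0 0 0 0 0 -1;-0.06 0 0 0 0 0 -1;-0.04 -0.06 0 0 0 0 -1;0 -0.08 0 0 0 0 -1;0 -0.08 0 0 0 0 -1;0 0 0 0 0 0 -1;0 0 0 0 0 0 -1;0 0 0 0 0 0 -1")

```text
t: 11.8
tcp_pos: [0.4867, -0.1524, 0.2006]
tool_rot: [-0.702, 0.082, -0.081, 0.703]
ft_force: [-0.1, -0.7, 0.1]
opening: 0.0003
```

```bash
sed -i 's/end.png/end2.png/' chk.py; python3 rel.py .5 -.15 .2; python3 chk.py
```

```text
t 11.8 [ 0.4867 -0.1524  0.2006] F [-0.13 -0.69  0.08] open 0.00032271521787751773
shift frac [0.0249 0.0011 0.0108] turn frac [-0.0001 -0.0001 -0.0004]
97 [ 0.5845 -0.1746] dist to axis 0.13
144 [ 0.5828 -0.1755] dist to axis 0.1314
```

View pics/end2.png

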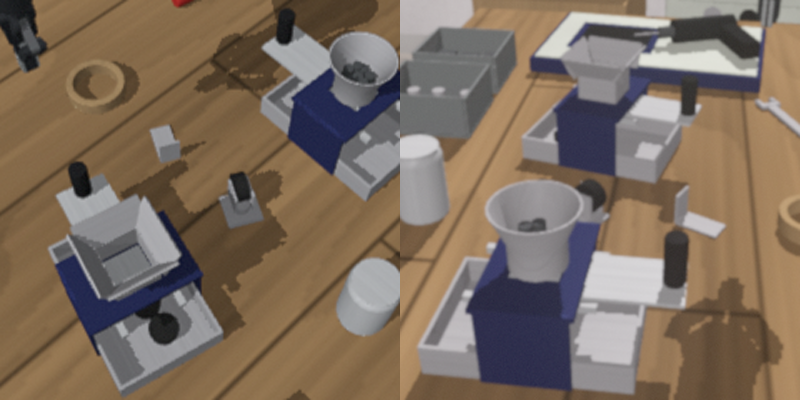

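The final view shows the gate shut with the knob at left-panel (80,180), the throat empty, both feet in the tray at (150,305) and (165,328), and the round hopper untouched.

```bash
python3 -c "
from bench import job
print(job.close_job())"
```

```text
the job is handed in; nothing more can be done
None
```

I pulled the square hopper's gate open by about 70 mm, and both feet dropped into the tray. I then pushed the gate back to its stop (33 N on the tool), let go and backed away. The job was handed in at about 12 s.

- **Extra nudge:** the tool sprang back 1.3 mm while it still held the knob. After letting go I pushed the knob again with shut fingers until it met the stop at 20 N.
- **Final checks:** the knob is 130.0 mm from the hopper axis by one camera and 131.4 mm by the other; fully shut is 130 mm. The throat is empty, both feet are in the tray, and the round hopper looks untouched, with its bushes still inside.
- **Disagreement with the interface:** both cameras put the nearly shut fingertips about 30 mm above the reported TCP height. I followed the cameras and gripped at TCP z≈0.07.

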